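Free the ratchet pawl and lower the bottle lift

TASK

The bottle on the small ratchet lift has to come down. Pick up the screwdriver and flick the pawl up with its blade under the pawl's tail, never touching the pawl with the gripper, until the nose stands well clear of the rack; then lower the carriage gently by its top handle right down onto its stop, with the bottle still standing upright on the platform. Leave the screwdriver lying flat on the worktop, clear of the lift, and the other things where they are.

Things in the scene. Friction and masses are not known exactly. Their poses are not given: they have to be found in the camera images.
- lift: Fixed frame of the ratchet lift: grey base plate 240 x 120 x 10 mm with an aluminium mast (34 mm in x, 42 in y, top at 155 mm) that guides an upright toothed bar. Origin: on the worktop, on the mast axis; the plate runs from 75 mm in front (-x) to 165 mm behind (+x). x points from the pawl side (front, robot side) to the platform side (back), y left, z up.
- carriage (a joint): How far the carriage (toothed bar, platform, top handle in one piece) has come down, in m: 0 raised as found, 0.070 fully down on its stop. The guide is stiff: it stays where it is left; about 4 to 8 N downwards on the handle moves it slowly once the pawl is clear. Until then the pawl's nose blocks it after about 1 mm.
- handle_top (a point): Middle of the top of the lift's handle, on the mast axis: a black bar of 16 mm diameter, 70 mm long along the lift's x axis, 278 mm above the worktop while raised, 208 mm when down; an 18 mm round neck 13 mm long joins it to the toothed bar. It can be gripped from above across y or simply pressed down.
- platform (a point): Middle of the platform's upper face: 106 x 94 mm inside, with an 8 mm high rim; 105 mm behind the mast axis, 95 mm above the worktop while raised. Moves with the carriage.
- pawl (a joint): Angle of the pawl in rad: 0 engaged (tail level, pointing to the front, nose under a tooth); grows as the tail swings up, to 1.1 at most. Its nose has left the rack from about 0.3. The pivot is stiff, and it stays where it is left. About 2 N under the tail turns it.
- pawl_pivot (a point): Pivot of the dark steel pawl, fixed on the lift, 30 mm in front of the mast axis, 125 mm high; axis along the lift's y. A tail 77 mm long, 16 wide, 8 thick runs from it to the front (-x), with a 12 mm round cross bar, 22 mm wide, at its end; a leg with the nose goes 47 mm down. Two lugs (|y| to 24 mm, z 107 to 143 mm) flank the first 21 mm of the tail.
- tail_under (a point): Point in the middle of the underside of the pawl's tail, 45 mm from the pivot (121 mm above the worktop while engaged). Moves with the pawl.
- screwdriver: Screwdriver lying on the worktop, 207 mm long along its own y axis. Origin under its middle, on the worktop side. Yellow moulded handle 98 mm long, 28 mm thick, from y = +6 to +104 mm; round steel blade of 6.4 mm diameter from y = +6 to -100 mm; its axis is 14 mm above the origin. 0.11 kg.
- handle_mid (a point): On the axis of the screwdriver's handle, 50 mm on the handle side of its origin: where to grip it.
- blade_tip (a point): On the axis of the screwdriver, near the end of the blade, 144 mm from handle_mid (the blade ends 3 to 6 mm further on).
- bottle: The load: a white plastic bottle with blue cap, 60 mm diameter, 140 mm high, about 0.3 kg, standing loose on the platform. Origin: centre of its underside; z is its upright axis.
- multimeter: Bystander: yellow multimeter lying on the worktop, 132 x 70 x 41 mm. Origin under its centre.
- vial: Bystander: small vial with a blue cap, 28 mm diameter, 58 mm high, standing on the worktop. Origin under its centre.
- beaker_1: Bystander: beaker, 72 x 78 x 93 mm, standing on the worktop. Origin under its centre.

How it is judged:
On the way, in this order (a step that is already met when the one before it is completed fails the run):
1. the screwdriver lifts the pawl (it turns beyond 0.1 rad while the screwdriver touches it) (value of joint pawl above 0.1 rad and contact force between screwdriver and pawl above 0.1 N).
2. with the pawl clear, the carriage is brought down onto its stop (value of joint pawl above 0.35 rad and value of joint carriage above 0.066 m), for 0.2 s.
At the end, for the whole second after the job is handed in: The pawl stands clear of the rack (beyond 0.35 rad), the carriage is down on its stop (within 4 mm), the bottle stands upright at rest on the platform (within 40 mm of its middle), and the screwdriver lies at rest flat on the worktop, both its handle and its tip more than 90 mm from the mast axis (all of step 2 and angle between bottle's own z axis and vertical below 0.1 rad and horizontal distance between bottle and platform below 0.04 m and z of bottle in the frame of platform between -0.006 and 0.006 m and height (world z) of each of handle_mid, blade_tip below 0.022 m and horizontal distance between each of blade_tip, handle_mid and lift above 0.09 m and linear speed of each of screwdriver, bottle below 0.02 m/s); the robot touches nothing.
It fails at once if the gripper or arm touches the pawl (contact force between any of the fingers, the arm and pawl above 0.5 N).
It fails at once if the carriage is slammed down (faster than 0.25 m/s) (velocity of joint carriage above 0.25 m/s).
It fails at once if the bottle tips by more than 0.35 rad (angle between bottle's own z axis and vertical above 0.35 rad).
It fails at once if a bystander (multimeter, vial, beaker) is moved by more than 30 mm (distance of any of multimeter, vial, beaker_1 from where it was at the start of the episode above 0.03 m).
It also fails if it takes over 62 s, if anything falls off the work surface, if the arm or the gripper's body presses on something with over 40 N, if the wrist force passes 120 N, or if a joint passes its speed limit or range.

ROBOT

A 6-joint arm with a two-finger parallel gripper is mounted at the origin on a cart in front of the work surface, level with it; the furniture and walls round the work are solid. World frame = base frame: x ahead of the robot, y to its left, z up, the work surface at z = 0. Lengths are in m, angles in rad, forces in N, time in s.
With the tool pointing down it reaches from about 0.375 to 0.9 m from the base axis. Payload 3.1 kg.
Tool frame: the origin (TCP) lies on the centre line of the jaws, within the pads' length; the fingertips stand 14 mm ahead of it and the grasp point (between the pads) lies 5 mm behind it; z points along the fingers, y is the line along which they close (so a half turn about z gives the same grasp; the last joint's range is limited). The gripper opens to 87 mm and grips with 3 to 60 N. Pads are 19 mm wide; open, the fingers measure 117 mm over their backs; the gripper's body (75 mm by 190 mm) begins 51 mm behind the grasp point.
Start: joints at [-1.49, 0.527, 1.433, -0, 1.181, -0.178], TCP at [0.161, -0.604, 0.237] pointing down, gripper open.
Joint ranges: [-3.08, 3.08], [-0.75, 2.2], [0.22, 2.44], [-1.43, 4.57], [0, 2.65], [-2.85, 2.85]. Speed limits (rad/s): [2.79, 2.79, 3.14, 3.14, 3.14, 3.14].

INTERFACE

Orientations are given as a unit quaternion [w, x, y, z].
In Python, from plant import ctrl gives the robot as it stands.
- The arm moves only by the tool move_arm, never from a script. Its argument "motion" is a list of rows, each a list of 3 entries, a list of its own where there are three numbers: the shift along the tool's x, y, z normalised to -1 to 1, where 1 is 0.15 m, then the turn, a rotation vector about the tool's x, y, z normalised to -1 to 1, where 1 is 360 degrees, then the closure, from 0 (fully open) to 1 (shut). In form: [[[dx, dy, dz], [ax, ay, az], jaw], ...]. A call has exactly 5 rows; each row shifts and turns the commanded pose from where the row before left it, along the tool's axes as they then stand; what a row does not reach is not made up. A row lasts 1/12 s, in which the tool goes at most 41.7 mm and 7.16 degrees, less where a joint would pass 70% of its speed; a pose out of reach is approached as far as the arm can. A call with a number of a shift or a turn outside -1 to 1 is refused whole. A call with a gripper value outside its range is refused whole. The fingers move at their own pace and stop on an object; the grip force is fixed at half the most. Time passes only in rows, so rows that do not move let the fingers close, or fill a call up. It gives the time, the measured TCP pose, the force, the opening and the grip force at its end, in the units of the state.
- ctrl.state(): the state, without advancing time (a new reading comes with each control period).
- ctrl.grab_frame(name): name is "side" or "top"; returns the picture (420x560x3 uint8, blue, green, red); there is no depth.
- ctrl.camera_params(name): a dict with "fx", "fy", "cx", "cy" (pixels), "D" ([k1, k2, p1, p2, k3] as OpenCV has them; the pictures are not rectified), "camera_from_world" (4x4, takes a point from world to camera coordinates). Camera axes: x right, y down, z forward; pixel columns grow to the right and rows downward; lengths in m; the calibration is good to about 2 mm. A picture is of the moment at which its call begins. camera_params takes no time and is no camera call.
- ctrl.sign_off(): hands the job in; it is judged then, once.
Trained networks look in the newest picture that a camera, given by its name, has taken for a name from the list of things; names that differ only in an ending like _2 or _b are one class to them, and where a whole thing is asked for, a point or a joint stands for the part that bears it (a point fixed in the world has none). Each returns a list of dicts, best first, with "confidence" (0 to 1); they miss things now and then, are a little off and sometimes report something else, mostly with a low value. They report only what shows in the picture. A call takes as long as a camera call.
- ctrl.spot_in(camera, target): "location" ([column, row] in pixels, amid what is visible of it).
- ctrl.masks_of(camera, target): "mask" (420x560 bool, what is visible of it) and "location" ([column, row] in pixels, amid what is visible of it).
- ctrl.place_of(camera, target): "location" ([column, row] in pixels: a listed point, or the origin of a listed thing).
The state is a dict: "t": time; "q": joint angles; "dq": joint speeds; "joint_efforts": joint torques, N m; "tcp_pos": TCP position; "orientation": TCP orientation; "contact_force": force on the tool from outside, world axes, zero at the start; "moment": the same for the moment, N m; "opening": finger opening in m; "grasp_force": force on a finger pad.
Only numpy, scipy, OpenCV 4.12 (cv2) and the standard library are available. Lean on these libraries where they do the work, as an engineer would, in place of code of your own. Each camera call takes 0.05 s, during which the arm holds its last target. There are 200 camera calls.

## Working session

There is one attempt and no reset: what is moved stays moved. The work goes in short steps, Python scripts to look and compute and a tool call to move; the robot and the scene stay as the last step left them, time stands still between calls to the robot, and variables do not carry over. Pictures are saved under pics/ and viewed, at most 10 in all, crops included, and the job is handed in when it is done.

Besides the shell and the picture viewer there is one more tool, called after "Call:" as name(argument=value, ...) on one line, values as JSON. move_arm: Moves the arm, as the interface text tells. Its arguments: {"type":"object","properties":{"motion":{"type":"array","items":{"type":"array"}}},"required":["motion"]}

```bash
mkdir -p pics; ls; cat > h.py <<'E'
import numpy as np, cv2, json
from plant import ctrl
def P(c):
    p=ctrl.camera_params(c); K=np.array([[p['fx'],0,p['cx']],[0,p['fy'],p['cy']],[0,0,1.]])
    return K,np.array(p['D'],float),np.array(p['camera_from_world'])
def proj(c,X):
    K,D,T=P(c); X=np.atleast_2d(np.array(X,float))
    return cv2.projectPoints(X,cv2.Rodrigues(T[:3,:3])[0],T[:3,3],K,D)[0][:,0]
def norm(c,px):
    K,D,T=P(c); return cv2.undistortPoints(np.array([[px]],float),K,D)[0,0]
def ray(c,px):
    T=P(c)[2]; n=norm(c,px); R=T[:3,:3]; return -R.T@T[:3,3], R.T@np.array([n[0],n[1],1])
def onz(c,px,z):
    o,d=ray(c,px); return o+d*(z-o[2])/d[2]
def tri(p1,p2,c1='side',c2='top'):
    X=cv2.triangulatePoints(P(c1)[2][:3],P(c2)[2][:3],norm(c1,p1),norm(c2,p2))[:,0]; return X[:3]/X[3]
def st():
    s=ctrl.state(); print('t',round(s['t'],2),'tcp',np.round(s['tcp_pos'],4),'q',np.round(s['orientation'],4),'j',np.round(s['q'],3),'F',np.round(s['contact_force'],1),'open',round(s['opening'],4),'g',round(s['grasp_force'],1)); return s
E
python3 - <<'E'
from h import *
np.set_printoptions(suppress=True,precision=4)
st()
for c in ('side','top'):
    cv2.imwrite(f'pics/{c}0.png',ctrl.grab_frame(c)); print(c,ray(c,(280,210)))
    for n in ('lift','handle_top','platform','pawl_pivot','tail_under','screwdriver','handle_mid','blade_tip','bottle','multimeter','vial','beaker_1'):
        print(n,[(np.round(d['location'],1).tolist(),round(d['confidence'],2)) for d in ctrl.place_of(c,n)][:2])
E
```

```text
pics
t 0.0 tcp [ 0.1605 -0.6033  0.2356] q [-0.0011  0.9916  0.1295  0.0001] j [-1.49   0.528  1.434  0.     1.181 -0.179] F [-0.2  0.4 -0. ] open 0.087 g 0.0
side (array([ 0.4282, -0.7138,  0.7583]), array([ 0.1565,  0.7176, -0.6788]))
lift [([276.2, 223.7], 0.8)]
handle_top [([273.6, 134.5], 0.98)]
platform [([315.8, 188.1], 0.66)]
pawl_pivot [([261.5, 193.0], 0.85)]
tail_under [([244.7, 194.7], 0.75), ([261.2, 192.0], 0.15)]
screwdriver [([240.5, 353.9], 0.92)]
handle_mid [([244.7, 369.4], 0.85)]
blade_tip [([230.2, 307.4], 0.56)]
bottle [([313.6, 185.3], 0.93)]
multimeter [([300.3, 290.2], 0.64), ([335.7, 331.1], 0.3)]
vial [([307.8, 317.7], 0.68), ([259.6, 191.6], 0.68)]
beaker_1 [([335.3, 331.2], 0.7)]
top (array([ 0.453 , -0.0872,  1.447 ]), array([ 0.0908, -0.0262, -0.9957]))
lift [([225.4, 211.8], 0.57)]
handle_top [([212.8, 200.6], 0.64)]
platform [([216.6, 170.2], 0.75)]
pawl_pivot [([225.8, 225.8], 0.92)]
tail_under [([221.6, 238.3], 0.59), ([212.0, 199.5], 0.37)]
screwdriver [([336.9, 264.5], 0.64)]
handle_mid [([359.7, 264.8], 0.57)]
blade_tip [([307.4, 265.4], 0.71)]
bottle [([214.5, 170.7], 0.72)]
multimeter [([298.9, 203.9], 0.84), ([323.5, 211.0], 0.57)]
vial [([325.5, 210.0], 0.43)]
beaker_1 [([337.9, 192.9], 0.7)]
```

View pics/side0.png

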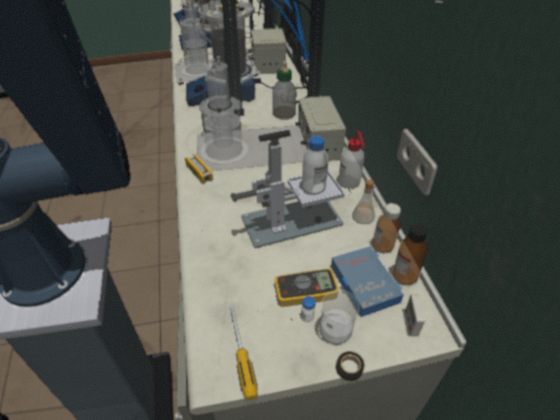

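View pics/top0.png

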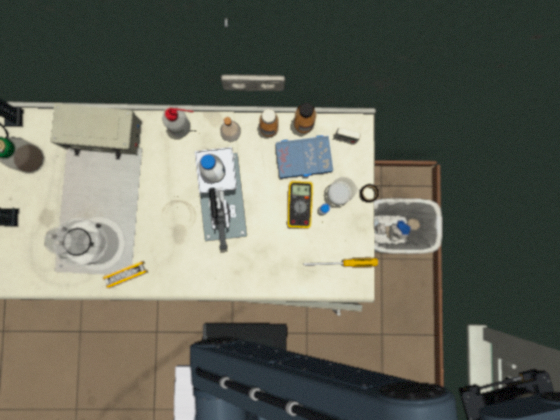

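```bash
python3 - <<'E'
from h import *
np.set_printoptions(suppress=True,precision=4)
for n,a,b in [('lift',(276.2,223.7),(225.4,211.8)),('htop',(273.6,134.5),(212.8,200.6)),('plat',(315.8,188.1),(216.6,170.2)),('pivot',(261.5,193),(225.8,225.8)),('tail',(244.7,194.7),(221.6,238.3)),('sd',(240.5,353.9),(336.9,264.5)),('hm',(244.7,369.4),(359.7,264.8)),('tip',(230.2,307.4),(307.4,265.4)),('bottle',(313.6,185.3),(214.5,170.7)),('mm',(300.3,290.2),(298.9,203.9)),('vial',(307.8,317.7),(325.5,210)),('bk',(335.3,331.2),(337.9,192.9))]:
    X=tri(a,b); print(n,X,proj('side',X)[0]-a,proj('top',X)[0]-b)
E
```

```text
lift [0.5784 0.0279 0.0115] [-0.6723  0.0757] [ 0.0859 -0.6065]
htop [0.5787 0.0368 0.2713] [ 0.5078 -0.0605] [-0.0714  0.4705]
plat [0.6823 0.0464 0.0956] [-0.9156  0.1012] [ 0.1862 -0.8428]
pivot [0.5369 0.0161 0.1303] [-2.8123  0.2849] [ 0.3272 -2.5377]
tail [0.502  0.0273 0.1224] [-1.5106  0.1645] [ 0.1304 -1.3769]
sd [ 0.4362 -0.2902 -0.0216] [-1.5735  0.1545] [ 0.0611 -1.131 ]
hm [ 0.4377 -0.3472  0.023 ] [-2.1382  0.204 ] [ 0.0875 -1.4528]
tip [ 0.4318 -0.2026  0.0188] [-0.8513  0.0888] [ 0.0282 -0.653 ]
bottle [0.6789 0.0516 0.1011] [-0.487   0.0549] [ 0.0973 -0.4499]
mm [ 0.5973 -0.1779  0.0002] [ 2.595  -0.3345] [-0.3185  2.0092]
vial [ 0.587  -0.2537  0.0067] [-0.4573  0.0532] [ 0.0598 -0.3341]
bk [ 0.6372 -0.2902 -0.0055] [-0.229  0.028] [ 0.037  -0.1633]
```

The side view shows the screwdriver with its handle at (247,375) and tip at (234,308), the pawl tail end at (234,196), and the lift handle at (273,135). The top view shows the screwdriver handle at (360,263) and tip at (306,263), with the pawl tail end at about (223,248). The network detections agree, so I'll fit the poses with the known model.

```bash
cat >> h.py <<'E'
from scipy.optimize import least_squares
def fit(obs,x0):
    # obs: list (cam, model xyz, px); unknown x,y,yaw
    def w(v,m):
        c,s=np.cos(v[2]),np.sin(v[2]); return [v[0]+c*m[0]-s*m[1],v[1]+s*m[0]+c*m[1],m[2]]
    f=lambda v:np.concatenate([proj(c,w(v,m))[0]-p for c,m,p in obs])
    r=least_squares(f,x0,loss='soft_l1'); return r.x,np.round(f(r.x).reshape(-1,2),1)
E
python3 - <<'E'
from h import *
np.set_printoptions(suppress=True,precision=4)
L=dict(lift=(0,0,0),htop=(0,0,.278),plat=(.105,0,.095),piv=(-.03,0,.125),tail=(-.075,0,.121),end=(-.107,0,.125))
s=dict(htop=(273.6,134.5),plat=(315.8,188.1),piv=(261.5,193),tail=(244.7,194.7),end=(234.5,196))
t=dict(htop=(212.8,200.6),plat=(216.6,170.2),piv=(225.8,225.8),tail=(221.6,238.3),end=(223,248))
v,r=fit([('side',L[k],p) for k,p in s.items()]+[('top',L[k],p) for k,p in t.items()],[.578,.03,.1]); print(v,r.tolist())
S=dict(hm=(0,.05,.014),tip=(0,-.094,.014))
v,r=fit([('side',S['hm'],(244.7,369.4)),('side',S['tip'],(230.2,307.4)),('top',S['hm'],(359.7,264.8)),('top',S['tip'],(307.4,265.4))],[.437,-.29,3.1]); print(v,r.tolist())
for c in('side','top'):
  for n in('screwdriver','pawl'):
    for d in ctrl.masks_of(c,n)[:1]:
        ys,xs=np.nonzero(d['mask']); print(c,n,d['confidence'],len(xs),xs.min(),xs.max(),ys.min(),ys.max(),xs[ys==ys.min()].mean(),xs[ys==ys.max()].mean(),cv2.fitLine(np.c_[xs,ys].astype(np.float32),2,0,.01,.01).ravel())
E
```

```text
[0.5779 0.0347 0.1078] [[0.3, -2.2], [-0.9, 0.4], [0.8, -2.8], [-0.9, 0.7], [-4.2, 1.0], [0.5, 0.5], [0.4, -0.8], [-5.4, -6.8], [0.5, -1.9], [0.0, 0.8]]
[ 0.4376 -0.2949  3.1968] [[-0.6, 1.0], [-0.5, 0.7], [-1.4, -2.5], [-0.7, -0.9]]
side screwdriver 0.62 887 230 257 305 399 231.0 250.0 [  0.2106   0.9776 244.6088 367.1984]
side pawl 0.6 240 231 267 184 207 262.0 264.0 [  0.9931  -0.1176 248.5167 194.7083]
top screwdriver 0.92 434 305 377 257 267 363.5 362.0 [  0.9996  -0.0277 352.765  262.136 ]
top pawl 0.52 158 216 225 217 247 221.0 223.0 [  0.1296   0.9916 221.3228 229.5063]
```

Call:
move_arm(motion=[[[0.2,0.1,0],[0,0,-0.0198],0],[[0.2,0.1,0],[0,0,-0.0198],0],[[0.2,0.1,0],[0,0,-0.0198],0],[[0.2,0.1,0],[0,0,-0.0198],0],[[0.2,0.1,0],[0,0,-0.0198],0]])

```text
t: 1.92
tcp_pos: [0.327, -0.5972, 0.2364]
orientation: [0.001, 0.903, 0.429, -0.0]
contact_force: [0.6, -0.8, 0.5]
opening: 0.0867
grasp_force: 0.0
```

```bash
cat >> h.py <<'E'
def delta(target,az=None,jaw=0):
    """shift needed in current tool axes (normalised) and turn about tool z"""
    from scipy.spatial.transform import Rotation as R
    s=st(); q=s['orientation']; r=R.from_quat([q[1],q[2],q[3],q[0]]).as_matrix()
    d=r.T@(np.array(target)-s['tcp_pos']); a=np.degrees(np.arctan2(r[1,0],r[0,0]))
    print('tool d(norm)',np.round(d/.15,3),'az',round(a,2),'turn',None if az is None else round(-(az-a)/360,4),'zaxis',np.round(r[:,2],3))
E
python3 - <<'E'
from h import *
np.set_printoptions(suppress=True,precision=4)
for c,px in(('top',(306,263.4)),('top',(342,262.4)),('top',(360,261.9)),('side',(231,306)),('side',(246.3,375))): print(c,onz(c,px,.014))
delta((.439,-.345,.12),92)
E
```

```text
top [ 0.4354 -0.199   0.014 ]
top [ 0.4395 -0.2993  0.014 ]
top [ 0.4416 -0.3494  0.014 ]
side [ 0.4357 -0.1963  0.014 ]
side [ 0.4429 -0.3548  0.014 ]
t 1.92 tcp [ 0.327  -0.5972  0.2364] q [ 0.0006  0.9032  0.4292 -0.0001] j [-1.234  0.605  1.281  0.     1.254 -0.55 ] F [ 0.6 -0.8  0.5] open 0.0867 g 0.0
tool d(norm) [ 1.776 -0.484  0.775] az 50.83 turn -0.1143 zaxis [ 0.    -0.001 -1.   ]
```

Call:
move_arm(motion=[[[0.24,-0.08,0.08],[0,0,-0.0198],0],[[0.24,-0.05,0.08],[0,0,-0.0198],0],[[0.24,0,0.08],[0,0,-0.0198],0],[[0.24,0,0.08],[0,0,-0.0198],0],[[0.24,0,0.08],[0,0,-0.0198],0]])

```text
t: 2.33
tcp_pos: [0.3866, -0.4234, 0.1763]
orientation: [0.001, 0.728, 0.685, -0.0]
contact_force: [-0.0, 0.2, 0.1]
opening: 0.0872
grasp_force: 0.0
```

```bash
python3 -c "
from h import *
delta((.441,-.347,.08),92.5)"
```

```text
t 2.33 tcp [ 0.3866 -0.4234  0.1763] q [ 0.0009  0.7281  0.6854 -0.    ] j [-1.026  0.535  1.625  0.     0.98  -0.966] F [-0.   0.2  0.1] open 0.0872 g 0.0
tool d(norm) [0.531 0.33  0.642] az 86.54 turn -0.0166 zaxis [ 0.001 -0.001 -1.   ]
```

Call:
move_arm(motion=[[[0.13,0.08,0.15],[0,0,-0.0166],0],[[0.14,0.08,0.15],[0,0,0],0],[[0.14,0.08,0.15],[0,0,0],0],[[0.13,0.08,0.15],[0,0,0],0],[[0,0,0.04],[0,0,0],0]])

```text
t: 2.75
tcp_pos: [0.4319, -0.3375, 0.0776]
orientation: [-0.004, 0.693, 0.721, 0.001]
contact_force: [-0.5, -0.6, 0.6]
opening: 0.0872
grasp_force: 0.0
```

```bash
python3 -c "
from h import *
delta((.441,-.347,.018),92.5)
cv2.imwrite('pics/a.png',cv2.resize(ctrl.grab_frame('side')[280:420,180:320],None,fx=4,fy=4))"
```

```text
t 2.75 tcp [ 0.4319 -0.3375  0.0776] q [-0.0041  0.6925  0.7214  0.0009] j [-8.680e-01  6.650e-01  1.746e+00  1.000e-03  7.390e-01 -9.100e-01] F [-0.5 -0.6  0.6] open 0.0872 g 0.0
tool d(norm) [-0.069  0.06   0.396] az 92.34 turn -0.0005 zaxis [-0.005  0.007 -1.   ]
```

View pics/a.png

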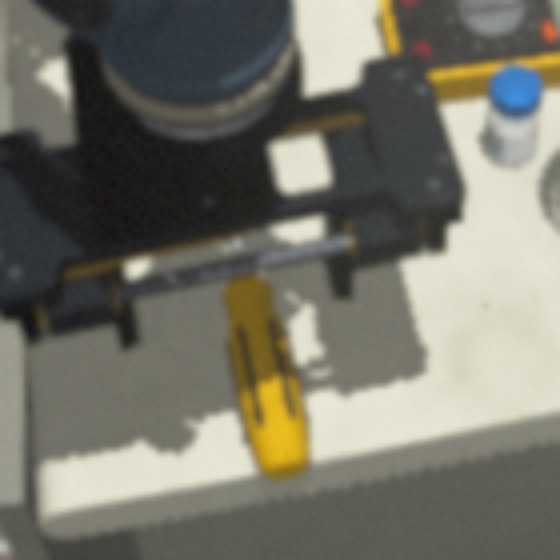

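The open jaws straddle the yellow handle, which runs from about (240,280) to (285,470) in the crop, roughly centred. I'll descend and close.

Call:
move_arm(motion=[[[-0.04,0.03,0.1],[0,0,0],0],[[-0.03,0.03,0.1],[0,0,0],0],[[0,0,0.1],[0,0,0],0],[[0,0,0.09],[0,0,0],0],[[0,0,0],[0,0,0],0]])

```text
t: 3.22
tcp_pos: [0.4411, -0.3542, 0.0207]
orientation: [-0.001, 0.694, 0.72, -0.0]
contact_force: [-0.0, -0.1, -0.3]
opening: 0.0869
grasp_force: 0.0
```

```bash
python3 -c "
from h import *
delta((.441,-.347,.018),92.5)"
```

```text
t 3.22 tcp [ 0.4411 -0.3542  0.0207] q [-0.0009  0.6941  0.7198 -0.    ] j [-0.874  0.775  1.723 -0.     0.645 -0.91 ] F [-0.  -0.1 -0.3] open 0.0869 g 0.0
tool d(norm) [0.048 0.001 0.018] az 92.08 turn -0.0012 zaxis [-0.001  0.001 -1.   ]
```

Call:
move_arm(motion=[[[0.04,0,0.015],[0,0,0],0],[[0,0,0],[0,0,0],0.4],[[0,0,0],[0,0,0],1],[[0,0,0],[0,0,0],1],[[0,0,0],[0,0,0],1]])

```text
t: 3.63
tcp_pos: [0.442, -0.3478, 0.0207]
orientation: [0.001, 0.694, 0.72, -0.0]
contact_force: [-1.2, -0.1, 0.4]
opening: 0.0679
grasp_force: 0.0
```

Call:
move_arm(motion=[[[0,0,0],[0,0,0],1],[[0,0,0],[0,0,0],1],[[0,0,0],[0,0,0],1],[[0,0,0],[0,0,0],1],[[0,0,0],[0,0,0],1]])

```text
t: 4.05
tcp_pos: [0.4416, -0.3473, 0.0198]
orientation: [-0.0, 0.694, 0.72, 0.0]
contact_force: [-0.2, -0.1, 0.3]
opening: 0.0347
grasp_force: 0.0
```

Call:
move_arm(motion=[[[0,0,0],[0,0,0],1],[[0,0,0],[0,0,0],1],[[0,0,0],[0,0,0],1],[[0,0,0],[0,0,0],1],[[0,0,0],[0,0,0],1]])

```text
t: 4.47
tcp_pos: [0.4415, -0.3473, 0.0198]
orientation: [-0.0, 0.694, 0.72, 0.0]
contact_force: [-0.1, 0.1, 0.8]
opening: 0.0277
grasp_force: 30.0
```

Call:
move_arm(motion=[[[0,0,-0.1],[0,0,0],1],[[0,0,-0.1],[0,0,0],1],[[0,0,-0.1],[0,0,0],1],[[0,0,-0.1],[0,0,0],1],[[0,0,-0.1],[0,0,0],1]])

```text
t: 4.88
tcp_pos: [0.4413, -0.347, 0.0952]
orientation: [-0.0, 0.694, 0.72, 0.0]
contact_force: [0.2, 0.3, -0.7]
opening: 0.0279
grasp_force: 30.0
```

Call:
move_arm(motion=[[[0.19,0.11,-0.02],[0,0,-0.011],1],[[0.19,0.11,-0.02],[0,0,0],1],[[0.19,0.11,-0.02],[0,0,0],1],[[0.19,0.11,0],[0,0,0],1],[[0.19,0.11,0],[0,0,0],1]])

```text
t: 5.3
tcp_pos: [0.5108, -0.1965, 0.1039]
orientation: [0.0, 0.669, 0.744, 0.0]
contact_force: [-0.3, -0.4, -0.5]
opening: 0.0276
grasp_force: 30.0
```

Call:
move_arm(motion=[[[0,0,0],[0,0,0],1],[[0,0,0],[0,0,0],1],[[0,0,0],[0,0,0],1],[[0,0,0],[0,0,0],1],[[0,0,0],[0,0,0],1]])

```text
t: 5.72
tcp_pos: [0.5102, -0.1991, 0.1037]
orientation: [0.0, 0.669, 0.743, -0.0]
contact_force: [-0.3, -0.1, -0.7]
opening: 0.0274
grasp_force: 30.0
```

```bash
python3 - <<'E'
from h import *
np.set_printoptions(suppress=True,precision=4)
delta((.517,-.097,.105),96.2)
ims=[]
for c in('side','top'):
    im=ctrl.grab_frame(c)
    for n in('blade_tip','handle_mid','tail_under','pawl_pivot'): 
        print(c,n,[(np.round(d['location'],1).tolist(),round(d['confidence'],2)) for d in ctrl.place_of(c,n)][:2])
    x0,y0=(190,120) if c=='side' else (190,180)
    ims.append(cv2.resize(im[y0:y0+150,x0:x0+100],None,fx=4,fy=4,interpolation=cv2.INTER_CUBIC))
cv2.imwrite('pics/b.png',np.hstack(ims))
s=ctrl.state()['tcp_pos']
tip=np.array([s[0]-.144*np.sin(np.radians(6)),s[1]+.144*np.cos(np.radians(6)),s[2]-.006])
print(tip,proj('side',tip),proj('top',tip))
E
```

```text
t 5.72 tcp [ 0.5102 -0.1991  0.1037] q [ 0.0001  0.6691  0.7431 -0.0001] j [-0.576  0.618  1.74  -0.     0.783 -0.681] F [-0.3 -0.1 -0.7] open 0.0274 g 30.0
tool d(norm) [ 0.672  0.116 -0.009] az 96.0 turn -0.0006 zaxis [ 0. -0. -1.]
side blade_tip []
side handle_mid [([267.2, 274.8], 0.98)]
side tail_under [([248.2, 196.9], 0.43)]
side pawl_pivot []
top blade_tip [([251.7, 241.6], 0.62)]
top handle_mid [([304.9, 237.7], 0.59), ([224.4, 213.5], 0.53)]
top tail_under [([296.2, 203.0], 0.37)]
top pawl_pivot [([224.8, 223.6], 0.6), ([325.2, 209.3], 0.25)]
[ 0.4954 -0.0547  0.0978] [[246.3566 227.1673]] [[253.7535 240.1969]]
```

View pics/b.png

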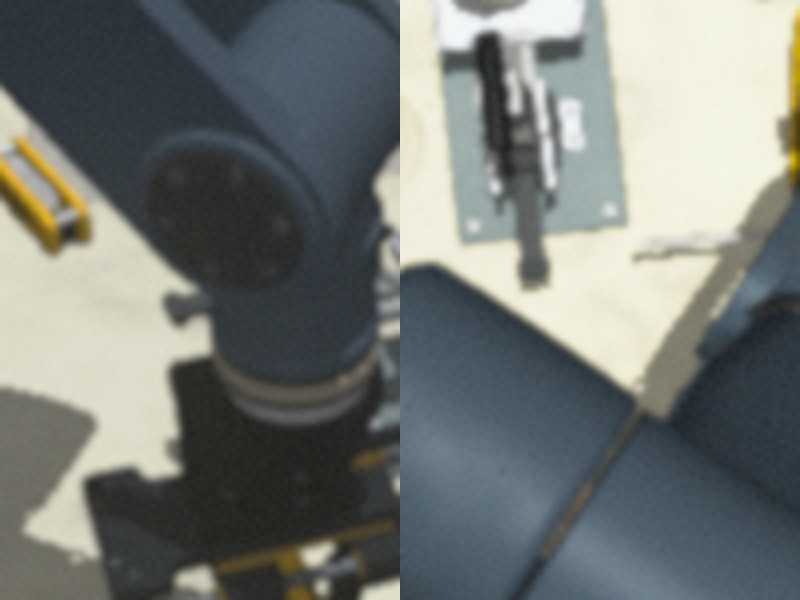

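The side view is mostly blocked by the arm, with only the tail end visible at about px (237,196). The top view shows the tail end bar at px (223,249) and the blade tip at px (249,244), about 3 px nearer the robot than predicted. I'll check this with the calibration before advancing.

```bash
python3 - <<'E'
from h import *
np.set_printoptions(suppress=True,precision=4)
print('tip on z',onz('top',(248.7,243.5),.098),onz('top',(273.7,239.7),.098))
print('bar end',onz('top',(223.2,248.5),.13))
c,s_=np.cos(.108),np.sin(.108)
L=lambda x,y,z:[.578+c*x-s_*y,.0347+s_*x+c*y,z]
print('pred bar',L(-.107,0,.13),'tail45',L(-.075,0,.121), proj('top',[L(-.113,0,.131),L(-.075,0,.129)]))
im=ctrl.grab_frame('top')[225:255,235:290]; cv2.imwrite('pics/c.png',cv2.resize(im,None,fx=14,fy=14,interpolation=cv2.INTER_CUBIC))
E
```

```text
tip on z [ 0.4866 -0.0416  0.098 ] [ 0.4974 -0.1071  0.098 ]
bar end [0.4722 0.0223 0.13  ]
pred bar [np.float64(0.47162341768445), np.float64(0.023166451766129203), 0.13] tail45 [np.float64(0.503436975012465), np.float64(0.026615737219249442), 0.121] [[223.0352 251.0503]
 [221.8029 236.2765]]
```

View pics/c.png

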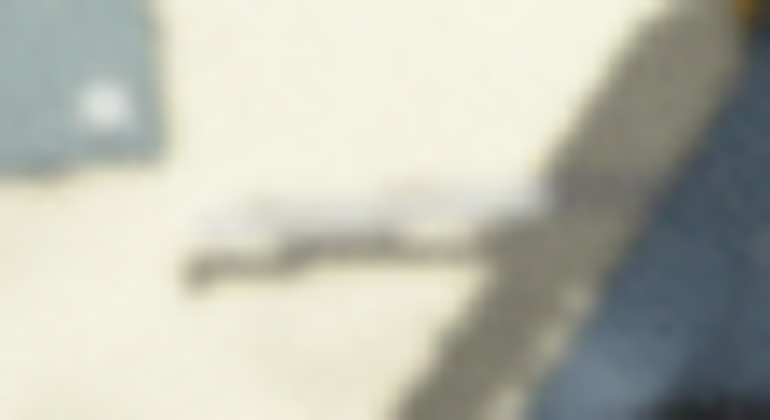

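The dark streak is the blade's shadow. The blade itself is the bright line with its tip at px (249,240.7), as predicted, so I'll advance under the tail.

Call:
move_arm(motion=[[[0.05,0.1,0],[0,0,0],1],[[0.16,0.016,0],[0,0,0],1],[[0.16,0,0],[0,0,0],1],[[0.16,0,0],[0,0,0],1],[[0.13,0,0],[0,0,0],1]])

```text
t: 6.68
tcp_pos: [0.5167, -0.0959, 0.1037]
orientation: [-0.001, 0.668, 0.744, -0.0]
contact_force: [-0.8, 0.4, -0.8]
opening: 0.0278
grasp_force: 30.0
```

```bash
python3 - <<'E'
from h import *
delta((.517,-.097,.105),96.2)
a=ctrl.grab_frame('top')[215:265,200:260]; b=ctrl.grab_frame('side')[170:220,215:275]
cv2.imwrite('pics/d.png',np.hstack([cv2.resize(i,None,fx=6.6,fy=8,interpolation=cv2.INTER_CUBIC) for i in(a,b)]))
E
```

```text
t 6.68 tcp [ 0.5167 -0.0959  0.1037] q [-5.000e-04  6.684e-01  7.438e-01 -0.000e+00] j [-0.397  0.599  1.795  0.     0.749 -0.504] F [-0.8  0.4 -0.8] open 0.0278 g 30.0
tool d(norm) [-0.007  0.001 -0.009] az 96.12 turn -0.0002 zaxis [-0.001  0.001 -1.   ]
```

View pics/d.png

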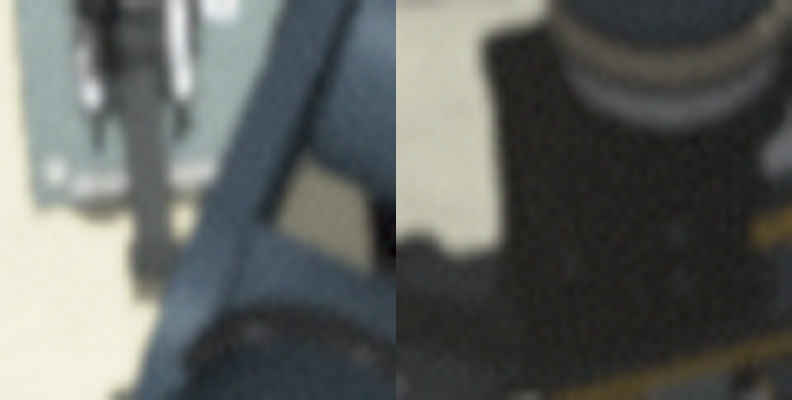

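The blade, at crop row 180, passes beneath the tail between the lugs (row 110) and the cross bar (row 260) and sticks out on the far side. Now I'll lift.

Call:
move_arm(motion=[[[0,0,-0.05],[0,0,0],1],[[0,0,-0.05],[0,0,0],1],[[0,0,-0.05],[0,0,0],1],[[0,0,-0.05],[0,0,0],1],[[0,0,-0.05],[0,0,0],1]])

```text
t: 7.2
tcp_pos: [0.5178, -0.0986, 0.1424]
orientation: [0.001, 0.669, 0.743, 0.0]
contact_force: [0.9, -0.1, -2.9]
opening: 0.0276
grasp_force: 30.0
```

Call:
move_arm(motion=[[[0,0,-0.04],[0,0,0],1],[[0,0,-0.04],[0,0,0],1],[[0,0,-0.04],[0,0,0],1],[[0,0,-0.04],[0,0,0],1],[[0,0,0],[0,0,0],1]])

```text
t: 7.62
tcp_pos: [0.5176, -0.0977, 0.1665]
orientation: [0.001, 0.668, 0.744, 0.0]
contact_force: [0.8, -0.4, -1.1]
opening: 0.0273
grasp_force: 30.0
```

```bash
python3 - <<'E'
from h import *
delta((.517,-.097,.105),96.2)
c,s_=np.cos(.108),np.sin(.108)
L=lambda x,y,z:[.578+c*x-s_*y,.0347+s_*x+c*y,z]
for a in (0,.4,.6,.8): print(a,proj('top',L(-.03-.089*np.cos(a),0,.125+.083*np.sin(a))),proj('side',L(-.03-.083*np.cos(a),0,.125+.083*np.sin(a))))
a=ctrl.grab_frame('top')[205:265,195:265]; b=ctrl.grab_frame('side')[150:210,215:285]
cv2.imwrite('pics/e.png',np.hstack([cv2.resize(i,None,fx=5.7,fy=8,interpolation=cv2.INTER_CUBIC) for i in(a,b)]))
E
```

```text
t 7.62 tcp [ 0.5176 -0.0977  0.1665] q [6.000e-04 6.684e-01 7.438e-01 2.000e-04] j [-0.399  0.495  1.749  0.     0.896 -0.506] F [ 0.8 -0.4 -1.1] open 0.0273 g 30.0
tool d(norm) [ 0.005 -0.004  0.41 ] az 96.11 turn -0.0002 zaxis [ 0.001 -0.    -1.   ]
0 [[223.43459028 253.4085523 ]] [[227.82273939 197.51258396]]
0.4 [[222.1234711  250.52979939]] [[229.4897103  186.10789741]]
0.6 [[221.32338414 247.03006231]] [[232.44178714 180.37550685]]
0.8 [[220.46866486 242.28376876]] [[236.69788225 174.97226475]]
```

View pics/e.png

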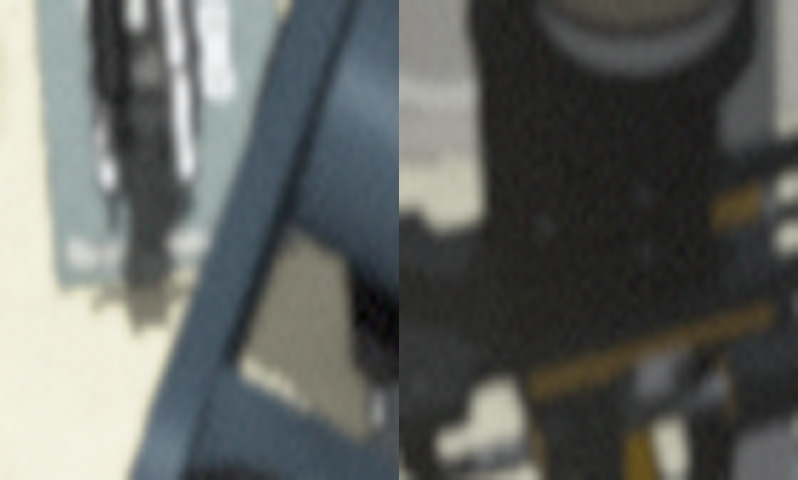

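The top view shows the tail bar end now at about px row 243–245, where it was 250, and in line with about 0.7 rad. I'll back the blade off and withdraw.

Call:
move_arm(motion=[[[0,0,0.05],[0,0,0],1],[[0,0,0.06],[0,0,0],1],[[0,0,0.06],[0,0,0],1],[[-0.1,0,0.03],[0,0,0],1],[[-0.2,0,0],[0,0,0],1]])

```text
t: 8.13
tcp_pos: [0.5195, -0.1389, 0.1326]
orientation: [-0.004, 0.667, 0.745, -0.001]
contact_force: [0.5, 0.3, -1.8]
opening: 0.0275
grasp_force: 30.0
```

Call:
move_arm(motion=[[[-0.25,0,0],[0,0,0],1],[[-0.25,0,0],[0,0,0],1],[[-0.25,-0.1,0],[0,0,0.011],1],[[-0.2,-0.2,0],[0,0,0],1],[[-0.2,-0.2,0],[0,0,0],1]])

```text
t: 8.55
tcp_pos: [0.462, -0.3186, 0.1337]
orientation: [-0.0, 0.694, 0.72, 0.0]
contact_force: [-0.6, -1.6, -1.2]
opening: 0.0273
grasp_force: 30.0
```

```bash
python3 - <<'E'
from h import *
delta((.441,-.345,.02),92)
a=ctrl.grab_frame('top')[195:265,195:265]; b=ctrl.grab_frame('side')[150:220,215:285]
cv2.imwrite('pics/f.png',np.hstack([cv2.resize(i,None,fx=5.7,fy=5.7,interpolation=cv2.INTER_CUBIC) for i in(a,b)]))
E
```

```text
t 8.55 tcp [ 0.462  -0.3186  0.1337] q [-2.000e-04  6.935e-01  7.204e-01  0.000e+00] j [-0.803  0.584  1.687  0.     0.871 -0.841] F [-0.6 -1.6 -1.2] open 0.0273 g 30.0
tool d(norm) [-0.171 -0.146  0.758] az 92.18 turn 0.0005 zaxis [-0.  0. -1.]
```

View pics/f.png

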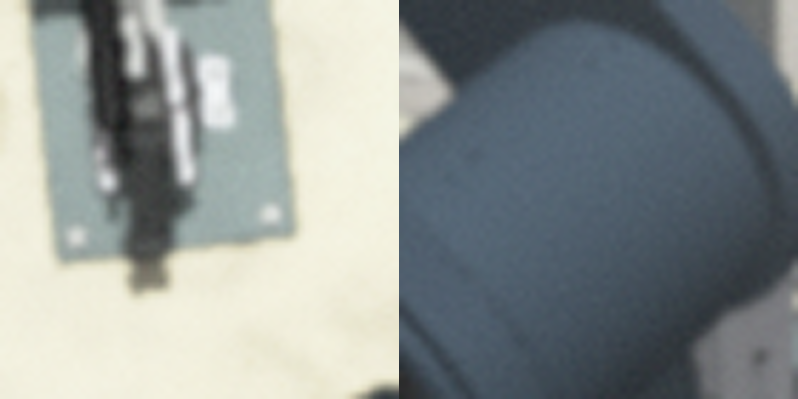

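The pawl stays up, with its bar end at px row 246 or about 0.65 rad. I'll put the screwdriver down near its original spot.

Call:
move_arm(motion=[[[-0.08,-0.1,0.16],[0,0,0],1],[[0,0,0.2],[0,0,0],1],[[0,0,0.2],[0,0,0],1],[[0,0,0.13],[0,0,0],1],[[0,0,0],[0,0,0],1]])

```text
t: 9.07
tcp_pos: [0.4455, -0.3264, 0.0269]
orientation: [-0.005, 0.694, 0.72, 0.0]
contact_force: [0.3, 0.2, -0.7]
opening: 0.0272
grasp_force: 30.0
```

Call:
move_arm(motion=[[[0,0,0.03],[0,0,0],1],[[0,0,0.025],[0,0,0],1],[[0,0,0],[0,0,0],1],[[0,0,0],[0,0,0],1],[[0,0,0],[0,0,0],1]])

```text
t: 9.48
tcp_pos: [0.4485, -0.3298, 0.0246]
orientation: [0.001, 0.694, 0.72, -0.0]
contact_force: [-0.4, -0.3, -0.6]
opening: 0.0276
grasp_force: 30.0
```

Call:
move_arm(motion=[[[0,0,0.015],[0,0,0],1],[[0,0,0.01],[0,0,0],1],[[0,0,0],[0,0,0],1],[[0,0,0],[0,0,0],1],[[0,0,0],[0,0,0],1]])

```text
t: 9.9
tcp_pos: [0.4479, -0.3294, 0.0199]
orientation: [0.0, 0.694, 0.72, -0.0]
contact_force: [-1.2, -0.2, -0.7]
opening: 0.0274
grasp_force: 30.0
```

Back at the grasp height. Release.

Call:
move_arm(motion=[[[0,0,0],[0,0,0],0],[[0,0,0],[0,0,0],0],[[0,0,0],[0,0,0],0],[[0,0,0],[0,0,0],0],[[0,0,0],[0,0,0],0]])

```text
t: 10.32
tcp_pos: [0.4479, -0.3295, 0.0199]
orientation: [0.0, 0.694, 0.72, -0.0]
contact_force: [-1.2, -0.3, -0.1]
opening: 0.053
grasp_force: 0.0
```

Call:
move_arm(motion=[[[0,0,0],[0,0,0],0],[[0,0,0],[0,0,0],0],[[0,0,0],[0,0,0],0],[[0,0,-0.1],[0,0,0],0],[[0,0,-0.2],[0,0,0],0]])

```text
t: 10.73
tcp_pos: [0.4461, -0.3276, 0.0624]
orientation: [-0.004, 0.694, 0.72, 0.0]
contact_force: [0.2, 0.6, -0.5]
opening: 0.0839
grasp_force: 0.0
```

Call:
move_arm(motion=[[[0,0,-0.27],[0,0,0.0195],1],[[0,0,-0.27],[0,0,0.0195],1],[[0,0,-0.27],[0,0,0.0195],1],[[0,0,-0.27],[0,0,0.0195],1],[[0,0,-0.27],[0,0,0.0195],1]])

```text
t: 11.15
tcp_pos: [0.4474, -0.3288, 0.2694]
orientation: [-0.0, 0.88, 0.475, -0.0]
contact_force: [0.9, -0.3, -0.7]
opening: 0.0616
grasp_force: 0.0
```

Call:
move_arm(motion=[[[0,0,-0.27],[0,0,0.0195],1],[[0,0,-0.2],[0,0,0.0195],1],[[0,0,0],[0,0,0.0195],1],[[0,0,0],[0,0,0.0195],1],[[0,0,0],[0,0,0.0195],1]])

```text
t: 11.57
tcp_pos: [0.4478, -0.3293, 0.3388]
orientation: [0.001, 0.982, 0.187, 0.0]
contact_force: [0.7, -0.1, -0.2]
opening: 0.0284
grasp_force: 0.0
```

```bash
python3 - <<'E'
from h import *
np.set_printoptions(suppress=True,precision=4)
delta((.578,.035,.31),6.2)
for c in('side','top'):
    ctrl.grab_frame(c)
    for n in('handle_top','blade_tip','handle_mid','bottle','tail_under'):
        print(c,n,[(np.round(d['location'],1).tolist(),round(d['confidence'],2)) for d in ctrl.place_of(c,n)][:1])
E
```

```text
t 11.57 tcp [ 0.4478 -0.3293  0.3388] q [0.0007 0.9823 0.1874 0.0004] j [-0.835  0.327  1.475  0.     1.338  0.359] F [ 0.7 -0.1 -0.2] open 0.0284 g 0.0
tool d(norm) [ 1.701 -1.939  0.19 ] az 21.6 turn 0.0428 zaxis [ 0.001 -0.001 -1.   ]
side handle_top [([274.5, 133.1], 0.97)]
side blade_tip [([234.3, 300.0], 0.75)]
side handle_mid [([245.1, 357.7], 0.81)]
side bottle [([313.5, 183.3], 0.91)]
side tail_under [([247.8, 183.1], 0.54)]
top handle_top [([211.3, 200.7], 0.88)]
top blade_tip [([296.2, 261.5], 0.46)]
top handle_mid [([350.2, 264.1], 0.71)]
top bottle [([217.2, 170.3], 0.72)]
top tail_under [([222.9, 233.8], 0.55)]
```

Call:
move_arm(motion=[[[0.17,-0.194,0],[0,0,0],1],[[0.17,-0.194,0],[0,0,0],1],[[0.17,-0.194,0],[0,0,0],1],[[0.17,-0.194,0],[0,0,0],1],[[0.17,-0.194,0],[0,0,0],1]])

```text
t: 12.58
tcp_pos: [0.5121, -0.1452, 0.3379]
orientation: [0.0, 0.982, 0.19, 0.0]
contact_force: [0.2, -1.0, -0.9]
opening: 0.0002
grasp_force: 0.0
```

Call:
move_arm(motion=[[[0.17,-0.194,0],[0,0,0],1],[[0.17,-0.194,0],[0,0,0],1],[[0.17,-0.194,0],[0,0,0],1],[[0.17,-0.194,0],[0,0,0],1],[[0.17,-0.194,0],[0,0,0],1]])

```text
t: 13.0
tcp_pos: [0.576, 0.0378, 0.3379]
orientation: [0.0, 0.982, 0.191, 0.0]
contact_force: [0.6, -0.6, 0.7]
opening: 0.0004
grasp_force: 0.0
```

Call:
move_arm(motion=[[[0,0,0],[0,0,0.0143],1],[[0,0,0],[0,0,0.0143],1],[[0,0,0],[0,0,0.0143],1],[[0,0,0],[0,0,0],1],[[0,0,0],[0,0,0],1]])

```text
t: 13.42
tcp_pos: [0.5757, 0.0359, 0.3377]
orientation: [-0.0, 0.998, 0.058, -0.0]
contact_force: [0.4, -0.2, 0.2]
opening: 0.0005
grasp_force: 0.0
```

```bash
python3 - <<'E'
from h import *
np.set_printoptions(suppress=True,precision=4)
print(tri((274.5,133.1),(211.3,200.7)),tri((234.3,300),(296.2,261.5)),tri((245.1,357.7),(350.2,264.1)))
delta((.578,.035,.292),6.2)
E
```

```text
[0.5798 0.0399 0.2725] [ 0.4426 -0.1726  0.0003] [ 0.4407 -0.3217  0.0191]
t 13.42 tcp [0.5757 0.0359 0.3377] q [-0.      0.9983  0.058  -0.0001] j [-0.131  0.361  1.425 -0.     1.356  1.323] F [ 0.4 -0.2  0.2] open 0.0005 g 0.0
tool d(norm) [0.015 0.008 0.305] az 6.65 turn 0.0012 zaxis [-0.  0. -1.]
```

Call:
move_arm(motion=[[[0.013,0,0.07],[0,0,0],1],[[0,0,0.07],[0,0,0],1],[[0,0,0.06],[0,0,0],1],[[0,0,0.04],[0,0,0],1],[[0,0,0.02],[0,0,0],1]])

```text
t: 13.83
tcp_pos: [0.5767, 0.036, 0.2968]
orientation: [-0.0, 0.998, 0.057, -0.002]
contact_force: [0.3, 0.9, 0.8]
opening: 0.0006
grasp_force: 0.0
```

Call:
move_arm(motion=[[[0,0,0.02],[0,0,0],1],[[0,0,0.02],[0,0,0],1],[[0,0,0.02],[0,0,0],1],[[0,0,0.02],[0,0,0],1],[[0,0,0.02],[0,0,0],1]])

```text
t: 14.25
tcp_pos: [0.5778, 0.036, 0.2849]
orientation: [0.0, 0.998, 0.057, 0.001]
contact_force: [-2.4, -0.4, 6.4]
opening: 0.0008
grasp_force: 2.7
```

Call:
move_arm(motion=[[[0,0,0.02],[0,0,0],1],[[0,0,0.02],[0,0,0],1],[[0,0,0.02],[0,0,0],1],[[0,0,0.02],[0,0,0],1],[[0,0,0.02],[0,0,0],1]])

```text
t: 14.67
tcp_pos: [0.5778, 0.036, 0.27]
orientation: [0.0, 0.998, 0.057, 0.001]
contact_force: [-2.1, -0.1, 6.5]
opening: 0.0005
grasp_force: 2.7
```

Call:
move_arm(motion=[[[0,0,0.025],[0,0,0],1],[[0,0,0.025],[0,0,0],1],[[0,0,0.025],[0,0,0],1],[[0,0,0.025],[0,0,0],1],[[0,0,0.025],[0,0,0],1]])

```text
t: 15.08
tcp_pos: [0.5778, 0.036, 0.2512]
orientation: [0.0, 0.998, 0.057, 0.001]
contact_force: [-2.3, -0.0, 5.1]
opening: 0.0009
grasp_force: 2.8
```

Call:
move_arm(motion=[[[0,0,0.025],[0,0,0],1],[[0,0,0.025],[0,0,0],1],[[0,0,0.025],[0,0,0],1],[[0,0,0.025],[0,0,0],1],[[0,0,0.025],[0,0,0],1]])

```text
t: 15.5
tcp_pos: [0.5778, 0.036, 0.2324]
orientation: [0.0, 0.998, 0.057, 0.001]
contact_force: [-1.1, 0.9, 5.5]
opening: 0.0009
grasp_force: 2.8
```

Call:
move_arm(motion=[[[0,0,0.015],[0,0,0],1],[[0,0,0.015],[0,0,0],1],[[0,0,0.015],[0,0,0],1],[[0,0,0.015],[0,0,0],1],[[0,0,0],[0,0,0],1]])

```text
t: 15.92
tcp_pos: [0.5778, 0.036, 0.2227]
orientation: [0.0, 0.998, 0.057, 0.0]
contact_force: [-0.7, 0.1, 2.9]
opening: 0.0006
grasp_force: 1.3
```

Call:
move_arm(motion=[[[0,0,0.013],[0,0,0],1],[[0,0,0.013],[0,0,0],1],[[0,0,0.007],[0,0,0],1],[[0,0,0],[0,0,0],1],[[0,0,0],[0,0,0],1]])

```text
t: 16.33
tcp_pos: [0.578, 0.036, 0.2219]
orientation: [0.0, 0.998, 0.057, 0.001]
contact_force: [-8.6, 0.3, 24.8]
opening: 0.0005
grasp_force: 12.1
```

The force has risen to 25 N with no more travel, so the carriage is on its stop. I'll retreat up and away.

Call:
move_arm(motion=[[[0,0,-0.05],[0,0,0],1],[[0,0,-0.15],[0,0,0],1],[[0,0,-0.25],[0,0,0],1],[[0,0,-0.25],[0,0,0],1],[[0,0,-0.2],[0,0,0],1]])

```text
t: 16.75
tcp_pos: [0.5782, 0.036, 0.3547]
orientation: [0.0, 0.998, 0.057, 0.001]
contact_force: [1.4, -0.6, 0.3]
opening: 0.0007
grasp_force: 0.0
```

Call:
move_arm(motion=[[[-0.05,0.26,0],[0,0,0],1],[[-0.05,0.26,0],[0,0,0],1],[[-0.05,0.26,0],[0,0,0],1],[[-0.05,0.26,0],[0,0,0],1],[[-0.05,0.26,0],[0,0,0],1]])

```text
t: 17.17
tcp_pos: [0.5622, -0.1635, 0.3522]
orientation: [0.0, 0.998, 0.057, 0.0]
contact_force: [-0.0, 0.2, -0.3]
opening: 0.0006
grasp_force: 0.0
```

Call:
move_arm(motion=[[[-0.15,0.2,0],[0,0,0],1],[[-0.15,0.2,0],[0,0,0],1],[[-0.15,0.2,0],[0,0,0],1],[[-0.1,0.2,0],[0,0,0],1],[[0,0,0],[0,0,0],1]])

```text
t: 17.58
tcp_pos: [0.4921, -0.2965, 0.3519]
orientation: [0.002, 0.999, 0.053, -0.0]
contact_force: [0.9, 0.2, -0.2]
opening: 0.0004
grasp_force: 0.0
```

```bash
python3 - <<'E'
from h import *
np.set_printoptions(suppress=True,precision=4)
st(); loc={}
for c in('side','top'):
    cv2.imwrite(f'pics/end_{c}.png',ctrl.grab_frame(c))
    for n in('handle_top','blade_tip','handle_mid','bottle','tail_under','pawl_pivot','multimeter','vial','beaker_1'):
        d=ctrl.place_of(c,n)
        if d: loc.setdefault(n,{})[c]=d[0]['location']
for n,d in loc.items():
    if len(d)==2: print(n,tri(d['side'],d['top']),np.round(d['side']))
a,b=cv2.imread('pics/end_side.png')[110:260,180:360],cv2.imread('pics/end_side.png')[270:420,180:360]
cv2.imwrite('pics/end.png',np.hstack([cv2.resize(i,(400,333),interpolation=cv2.INTER_CUBIC) for i in(a,b)]))
E
```

```text
t 17.58 tcp [ 0.4921 -0.2965  0.3519] q [ 0.0019  0.9986  0.0535 -0.0004] j [-0.735  0.346  1.41  -0.003  1.384  0.729] F [ 0.9  0.2 -0.2] open 0.0004 g 0.0
handle_top [0.5756 0.0319 0.2154] [274. 157.]
blade_tip [ 0.4429 -0.174  -0.003 ] [232. 302.]
handle_mid [ 0.4443 -0.329   0.0271] [248. 359.]
bottle [0.6775 0.0561 0.0305] [310. 205.]
tail_under [0.5389 0.0119 0.2315] [274. 158.]
multimeter [ 0.6008 -0.1717 -0.018 ] [301. 292.]
vial [ 0.5894 -0.2483 -0.0091] [308. 320.]
beaker_1 [ 0.6368 -0.2955  0.0047] [336. 331.]
```

View pics/end.png

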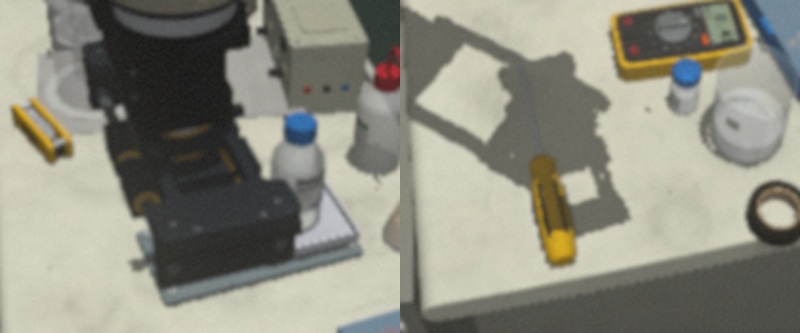

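The bottle stands upright on the lowered platform and the screwdriver lies flat. The arm hides the pawl in this view, so I'll check it in the top image before handing in.

```bash
python3 - <<'E'
from h import *
a=cv2.imread('pics/end_top.png')[140:270,190:270]; cv2.imwrite('pics/end2.png',cv2.resize(a,None,fx=4.5,fy=4.5,interpolation=cv2.INTER_CUBIC))
E
```

```text
(no output)
```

View pics/end2.png

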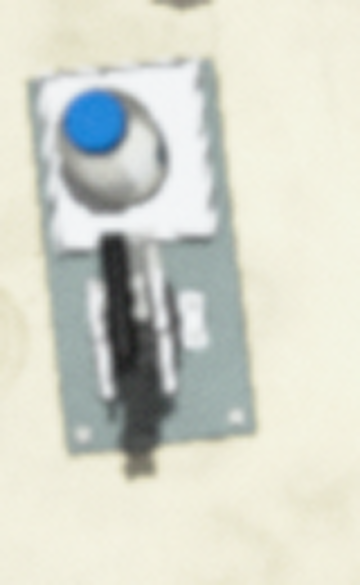

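The pawl's bar end is still at px row 246, unchanged since the flick and about 0.65 rad. The bottle is upright on the platform at px (215,173). Handing in.

```bash
python3 -c "
from plant import ctrl
print(ctrl.sign_off())"
```

```text
the job is handed in; nothing more can be done
None
```

The job is handed in at about 18 s: the screwdriver flicked the pawl up to roughly 0.65 rad, the carriage is down on its stop with the bottle upright, and the screwdriver lies flat clear of the lift; sign-off returned no verdict.

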